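# Sort out the mixed-up pairs of shoe lasts on the sloped stands

## Robot

A 6-joint arm with a two-finger parallel gripper is mounted at the origin on the work surface. World frame = base frame: x ahead of the robot, y to its left, z up, the work surface at z = 0. Lengths are in m, angles in rad, forces in N, time in s.
With the tool pointing down it reaches from about 0.2 to 0.875 m from the base axis. Payload 3.4 kg.
Tool frame: the origin (TCP) lies midway between the tips of the shut fingers; the grasp point (between the pads) lies 19 mm behind it; x points along the fingers, y is the direction in which the jaws open and shut, and the axes are right-handed (so a half turn about x gives the same grasp; the last joint's range is limited). The gripper opens to 94 mm and grips with 3 to 60 N. Pads are 16 mm wide; open, the fingers measure 119 mm over their backs; the gripper's body (75 mm by 177 mm) begins 78 mm behind the grasp point.
Start: joints at [-1.301, 0.276, 1.505, -0, 1.361, -0.121], TCP at [0.219, -0.532, 0.205] pointing down, gripper open.
Joint ranges: [-2.89, 2.89], [-0.75, 2.08], [0.22, 2.7], [-1.18, 4.32], [0.11, 2.71], [-2.7, 2.7]. Speed limits (rad/s): [2.57, 2.57, 3.14, 3.14, 3.14, 3.14].

## Interface

Orientations are given as a unit quaternion [w, x, y, z].
In Python, from plant import arm gives the robot as it stands.
- The arm moves only by the tool servo_tool, never from a script. Its argument "plan" is a list that holds one entry, the list of rows, each a list of 5 numbers: the shift along the world's x, y, z in m, then the turn about the world's z in rad, then the opening, from 0 (shut) to 1 (fully open). A call has 1 to 20 rows; each row is the pose to reach, as a shift and turn from the pose measured when the call began; what a row does not reach only later rows make up. A row lasts 1/10 s, in which the tool goes at most 50 mm and 8.59 degrees, less where a joint would pass 70% of its speed; a pose out of reach is approached as far as the arm can. A call with a gripper value outside its range is refused whole. The fingers move at their own pace and stop on an object; "grip_force" is the grip in N (left out, the last holds). Time passes only in rows, so rows that repeat a pose let the fingers close. It gives the time, the measured TCP pose, the force and the opening at its end, in the units of the state.
- arm.state(): the state, without advancing time (a new reading comes with each control period).
- arm.snapshot(name): name is "scene" or "top"; returns the picture (400x640x3 uint8, red, green, blue); there is no depth.
- arm.camera_params(name): a dict with "K" (3x3 intrinsics, pixels), "distortion" ([k1, k2, p1, p2, k3] as OpenCV has them; the pictures are not rectified), "R" (3x3) and "t" (3): a world point X has camera coordinates R X + t. Camera axes: x right, y down, z forward; pixel columns grow to the right and rows downward; lengths in m; the calibration is good to about 2 mm. A picture is of the moment at which its call begins. camera_params takes no time and is no camera call.
- arm.finish_job(): hands the job in, once; it reports no verdict.
The state is a dict: "time_s": time; "q": joint angles; "joint_vel": joint speeds; "effort": joint torques, N m; "ee_pos": TCP position; "ee_rot": TCP orientation; "ft_force": force on the tool from outside, world axes, zero at the start; "wrist_torque": the same for the moment, N m; "opening": opening from 0.0 (shut) to 1.0 (fully open).
Only numpy, scipy, OpenCV 4.12 (cv2) and the standard library are available. Lean on these libraries where they do the work, as an engineer would, in place of code of your own. Each camera call takes 0.05 s, during which the arm holds its last target. There are 200 camera calls.

## Task

Sort out the mixed-up shoe lasts so that one sloped stand holds the large pair and the other the small pair: the large last that stands with the small one goes beside its own partner, and the small partner lying on the bench goes into the place that this frees. Each pair stands side by side, left foot on the left and right foot on the right as seen from the robot, sole flat on the deck, heel down at the ledge, toes up the slope. Leave the medium-sized last, the hammer and the tin where they are on the bench.

Things in the scene. Friction and masses are not known exactly. Their poses are not given: they have to be found in the camera images.
- stand_a: one of two identical fixed dark-steel sloped stands (either may be the left one). Deck 168 mm wide (y), 215 long, rising 0.5 rad (28.6 degrees) towards the stand's +x, away from the robot; at its low end a ledge 16 mm high, 12 thick, square to the deck; side rims 16 high. Origin on the table; x up-slope but level, y left, z up. Foot of the slope, at the ledge: x = -90, z = 45 mm.
- stand_b: one of two identical fixed dark-steel sloped stands (either may be the left one). Deck 168 mm wide (y), 215 long, rising 0.5 rad (28.6 degrees) towards the stand's +x, away from the robot; at its low end a ledge 16 mm high, 12 thick, square to the deck; side rims 16 high. Origin on the table; x up-slope but level, y left, z up. Foot of the slope, at the ledge: x = -90, z = 45 mm.
- stand_a_left (a point): point on the deck of stand_a, in the left place of the pair, 50 mm up the slope from the ledge, +41 mm from the stand's middle: where the origin of a last comes when its heel touches the ledge; axes as the stand's (not sloped)
- stand_a_right (a point): point on the deck of stand_a, in the right place of the pair, 50 mm up the slope from the ledge, -41 mm from the stand's middle: where the origin of a last comes when its heel touches the ledge; axes as the stand's (not sloped)
- stand_b_left (a point): point on the deck of stand_b, in the left place of the pair, 50 mm up the slope from the ledge, +41 mm from the stand's middle: where the origin of a last comes when its heel touches the ledge; axes as the stand's (not sloped)
- stand_b_right (a point): point on the deck of stand_b, in the right place of the pair, 50 mm up the slope from the ledge, -41 mm from the stand's middle: where the origin of a last comes when its heel touches the ledge; axes as the stand's (not sloped)
- last_large_left: left-foot beech shoe last (solid foot form), 190 long, 68 wide, 50 at the heel, 84 tall (mm). Origin: sole centre, 50 ahead of the heel's back; x to toe, y left, z up from the flat sole. Toe bends to the big-toe side -y. Grip block over the heel: flat sides 34 apart (y), x -32 to 28, z 40 to flat top 84; wider below. 0.34 kg. Starts in stand_a's left place.
- last_large_right: right-foot beech shoe last (solid foot form), 190 long, 68 wide, 50 at the heel, 84 tall (mm). Origin: sole centre, 50 ahead of the heel's back; x to toe, y left, z up from the flat sole. Toe bends to the big-toe side +y. Grip block over the heel: flat sides 34 apart (y), x -32 to 28, z 40 to flat top 84; wider below. 0.34 kg. Starts misplaced, in stand_b's left place.
- last_small_right: right-foot beech shoe last (solid foot form), 120 long, 48 wide, 38 at the heel, 64 tall (mm). Origin: sole centre, 50 ahead of the heel's back; x to toe, y left, z up from the flat sole. Toe bends to the big-toe side +y. Grip block over the heel: flat sides 28 apart (y), x -28 to 22, z 30 to flat top 64; wider below. 0.18 kg. Starts in stand_b's right place.
- last_small_left: left-foot beech shoe last (solid foot form), 120 long, 48 wide, 38 at the heel, 64 tall (mm). Origin: sole centre, 50 ahead of the heel's back; x to toe, y left, z up from the flat sole. Toe bends to the big-toe side -y. Grip block over the heel: flat sides 28 apart (y), x -28 to 22, z 30 to flat top 64; wider below. 0.18 kg. Starts sole down on the bench, right.
- last_medium_left: left-foot beech shoe last (solid foot form), 155 long, 58 wide, 44 at the heel, 74 tall (mm). Origin: sole centre, 50 ahead of the heel's back; x to toe, y left, z up from the flat sole. Toe bends to the big-toe side -y. Grip block over the heel: flat sides 31 apart (y), x -30 to 25, z 35 to flat top 74; wider below. 0.26 kg. No partner; stays on the bench, right.
- last_large_left_toe (a point): point at the toe end of the large left last, 10 mm above the sole: at x = 140, y = -8 mm in the last's frame
- last_large_right_toe (a point): point at the toe end of the large right last, 10 mm above the sole: at x = 140, y = 8 mm in the last's frame
- last_small_right_toe (a point): point at the toe end of the small right last, 10 mm above the sole: at x = 70, y = 6 mm in the last's frame
- last_small_left_toe (a point): point at the toe end of the small left last, 10 mm above the sole: at x = 70, y = -6 mm in the last's frame
- hammer: shoemaker's hammer, about 260 mm long, 26 mm high, lying on the bench between the robot and the stands; origin under the middle, x along it towards the head. Stays where it is.
- tin: closed round tin, 76 mm across, 85 mm tall, standing on the bench on the far side; origin at the centre of its underside. Stays where it is.
Not all that is in view belongs to the job. Leave any turquoise look-alike of the last_large_right alone.

How it is judged:
By the outcome, as a careful person would: the job done as asked, in the order asked, and still so for the second after the job is handed in, with the robot touching nothing.
It also fails if it takes over 64 s, if anything falls off the work surface, if the arm or the gripper's body presses on something with over 40 N, if the wrist force passes 120 N, or if a joint passes its speed limit or range.

## Working session

There is one attempt and no reset: what is moved stays moved. The work goes in short steps, Python scripts to look and compute and a tool call to move; the robot and the scene stay as the last step left them, time stands still between calls to the robot, and variables do not carry over. Pictures are saved under pics/ and viewed, about 8 in all and at most 12, crops included, and the job is handed in when it is done.

Besides the shell and the picture viewer there is one more tool, called after "Request:" in YAML: its name, and indented under it one key for each argument. servo_tool: Moves the arm, as the interface text tells. Its arguments: {"type":"object","properties":{"plan":{"type":"array","items":{"type":"array","items":{"type":"array","items":{"type":"number"}}}},"grip_force":{"type":"number"}},"required":["plan"]}

```bash
mkdir -p pics; ls; python3 - <<'E'
from plant import arm
import cv2,json
for n in("scene","top"):
    im=arm.snapshot(n); cv2.imwrite(f"pics/{n}0.png",cv2.cvtColor(im,cv2.COLOR_RGB2BGR))
    p=arm.camera_params(n); print(n,p)
print(arm.state())
E
```

```text
pics
scene {'K': array([[362.4466063 ,   0.        , 317.9790606 ],
       [  0.        , 362.4466063 , 199.70818748],
       [  0.        ,   0.        ,   1.        ]]), 'distortion': array([-0.0263403,  0.       ,  0.       ,  0.       ,  0.       ]), 'R': array([[-0.76808435,  0.64027614, -0.00963876],
       [ 0.54584837,  0.64678894, -0.53264775],
       [-0.3348074 , -0.4143797 , -0.84628214]]), 't': array([ 0.41496405, -0.23150051,  1.33354226])}
top {'K': array([[389.23641174,   0.        , 322.71628557],
       [  0.        , 389.23641174, 196.29441492],
       [  0.        ,   0.        ,   1.        ]]), 'distortion': array([-0.02717935,  0.        ,  0.        ,  0.        ,  0.        ]), 'R': array([[-0.00170418, -0.99999059,  0.00398899],
       [-0.98734364,  0.00105   , -0.15859203],
       [ 0.15858634, -0.00420877, -0.98733614]]), 't': array([-0.00241669,  0.5646737 ,  1.12502027])}
{'time_s': 0.1, 'q': array([-1.30098937e+00,  2.76505725e-01,  1.50598327e+00, -3.61262665e-05,
        1.36068894e+00, -1.21015509e-01]), 'joint_vel': array([ 0.00057229, -0.00134119, -0.00276102,  0.0006535 , -0.00015606,
        0.00105671]), 'effort': array([ 3.17122693e-03, -4.05451298e+01, -2.37779832e+01,  7.05211493e-02,
        2.97985738e-02, -5.32710567e-05]), 'ee_pos': array([ 0.21888557, -0.53116883,  0.20471535]), 'ee_rot': array([-0.13674347, -0.69359421, -0.13785948,  0.69370243]), 'ft_force': array([-0.38984384,  0.20809021, -0.51580479]), 'wrist_torque': array([ 0.00719233,  0.02669765, -0.00333292]), 'opening': 1.001915968922261}
```

View pics/scene0.png

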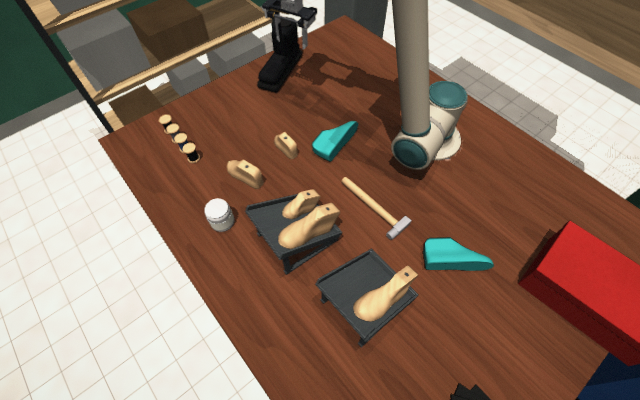

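View pics/top0.png

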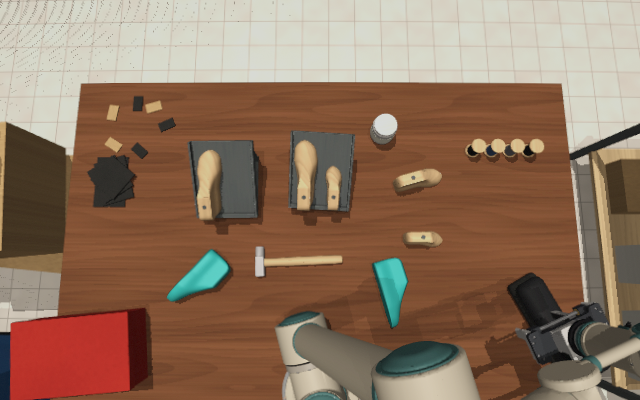

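The top view shows three groups:
- **Left stand (a):** px (222,180), holding a large last in its left place.
- **Right stand (b):** px (322,172), holding a large last (306,175) and a small last (333,188).
- **Bench:** medium last (417,179), small last (422,239), and the turquoise look-alikes (200,275) and (390,290).

I'll enlarge it to confirm.

```bash
cat > h.py <<'E'
import numpy as np,cv2
from plant import arm
def ray(n,px):
    p=arm.camera_params(n);u=cv2.undistortPoints(np.array([[px]],float),p["K"],p["distortion"])[0,0]
    return -p["R"].T@p["t"], p["R"].T@np.array([u[0],u[1],1])
def onz(n,px,z):
    c,d=ray(n,px); return c+d*(z-c[2])/d[2]
def two(a,b):
    (c1,d1),(c2,d2)=ray("top",a),ray("scene",b)
    s=np.linalg.lstsq(np.c_[d1,-d2],c2-c1,rcond=None)[0]
    x,y=c1+s[0]*d1,c2+s[1]*d2; return (x+y)/2,np.linalg.norm(x-y)
def proj(n,X):
    p=arm.camera_params(n); return cv2.projectPoints(np.atleast_2d(X).astype(float),cv2.Rodrigues(p["R"])[0],p["t"],p["K"],p["distortion"])[0][:,0]
def crop(n,x0,y0,x1,y1,s,name,im=None):
    im=arm.snapshot(n) if im is None else im
    c=cv2.resize(cv2.cvtColor(im,cv2.COLOR_RGB2BGR)[y0:y1,x0:x1],None,fx=s,fy=s,interpolation=cv2.INTER_CUBIC); cv2.imwrite(f"pics/{name}.png",c)
E
python3 - <<'E'
from h import *
t=cv2.imread("pics/top0.png")[:,:,::-1]; s=cv2.imread("pics/scene0.png")[:,:,::-1]
crop("top",185,120,445,255,3,"a",t); crop("scene",220,125,425,345,2.7,"b",s)
E
```

```text
(no output)
```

View pics/a.png

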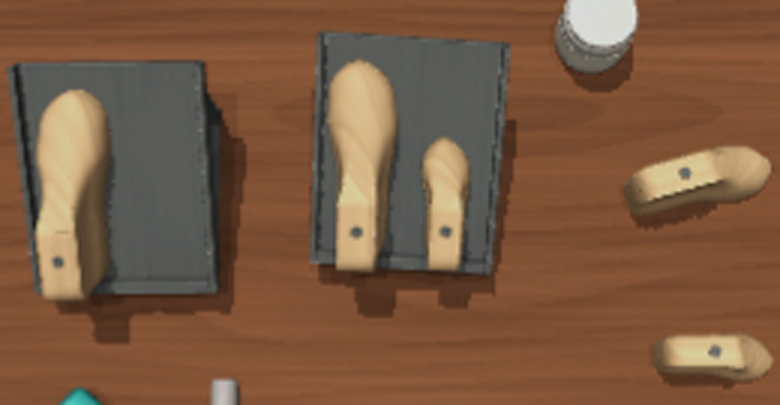

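View pics/b.png

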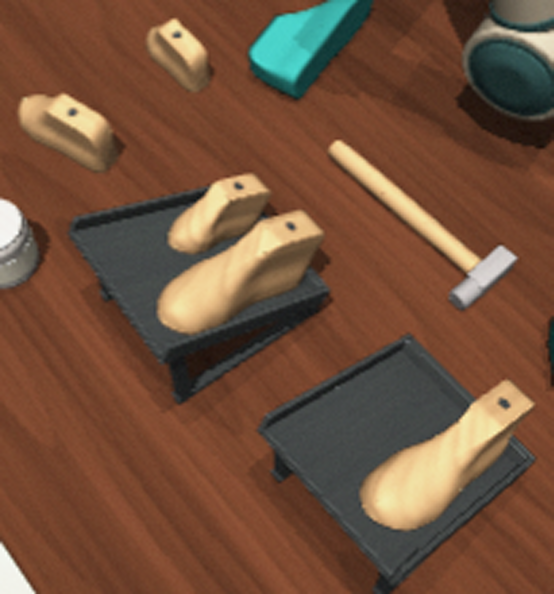

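Left stand a holds the large left last. Right stand b holds the large right last (hole at ≈(304,197)) and the small right last (334,197). On the bench are the small last (423,237) and the medium last (413,178), both with toes pointing right (−y). The beech last in b's left place is the one to move, not the turquoise shapes. Next I'll measure.

```bash
cat >> h.py <<'E'
def hole(im,px,r=4):
    x,y=map(round,px);g=cv2.cvtColor(im,cv2.COLOR_RGB2GRAY)[y-r:y+r+1,x-r:x+r+1].astype(float)
    w=np.clip(np.median(g)-25-g,0,None); Y,X=np.mgrid[-r:r+1,-r:r+1]; d=np.hypot(X,Y)<=3; w=w*d
    return (x+(w*X).sum()/w.sum(),y+(w*Y).sum()/w.sum())
E
python3 - <<'E'
from h import *
np.set_printoptions(precision=4,suppress=True)
t=cv2.imread("pics/top0.png")[:,:,::-1].copy(); s=cv2.imread("pics/scene0.png")[:,:,::-1].copy()
H=dict(LL=((204.3,207.3),(406.3,274.6),.142),LR=((303.7,197.3),(327.4,208.7),.142),SR=((333.5,197.3),(308.1,193.9),.124),ML=((413.3,177.7),(246.7,166.5),.074),SL=((423.3,237),(285.6,137.6),.064))
for k,(a,b,z) in H.items():
    ha,hb=hole(t,a),hole(s,b); print(k,np.round(ha,1),np.round(hb,1),two(ha,hb),onz("top",ha,z),onz("scene",hb,z))
# stand corners fl fr nl nr in crop a
for n,c in dict(a=[(12,66),(203,62),(37,293),(216,293)],b=[(320,34),(508,43),(314,263),(492,273)]).items():
    P=np.array([onz("top",(185+u/3,120+v/3),z) for (u,v),z in zip(c,[.162,.162,.053,.053])])
    print(n,P[:,:2].tolist()); e=(P[0]+P[1]-P[2]-P[3])/2;w=(P[0]+P[2]-P[1]-P[3])/2
    print(' yaw',np.arctan2(e[1],e[0]),np.arctan2(-w[0],w[1]),'len,w',np.hypot(*e[:2]),np.hypot(*w[:2]),'mid',P.mean(0))
# SL, ML masks
hsv=cv2.cvtColor(t,cv2.COLOR_RGB2HSV)
m=cv2.inRange(hsv,(10,60,120),(30,190,255)); 
for n,(x0,y0,x1,y1) in dict(SL=(395,225,450,255),ML=(388,160,450,200)).items():
    mm=np.zeros_like(m);mm[y0:y1,x0:x1]=m[y0:y1,x0:x1]
    c=max(cv2.findContours(mm,0,2)[0],key=cv2.contourArea); print(n,cv2.boundingRect(c),cv2.minAreaRect(c))
crop("top",398,222,448,257,15,"c",t)
E
```

```text
LL [203.9 206.9] [406.3 274.1] (array([0.52  , 0.3236, 0.1415]), np.float64(0.00015021969377346112)) [0.5199 0.3235 0.142 ] [0.5203 0.3236 0.142 ]
LR [303.4 196.9] [327.3 208.3] (array([0.5472, 0.0506, 0.1424]), np.float64(0.0004196668439577491)) [0.5474 0.0504 0.142 ] [0.5469 0.0505 0.142 ]
SR [333.2 196.8] [307.9 193.5] (array([ 0.5505, -0.0321,  0.1246]), np.float64(0.00018145777816470617)) [ 0.5506 -0.0321  0.124 ] [ 0.5502 -0.0323  0.124 ]
ML [412.9 177.3] [246.4 166.1] (array([ 0.6167, -0.2703,  0.074 ]), np.float64(0.0001640646309127193)) [ 0.6166 -0.2702  0.074 ] [ 0.6167 -0.2703  0.074 ]
SL [422.9 236.6] [285.1 137.6] (array([ 0.4421, -0.2949,  0.0643]), np.float64(0.0002948582025946206)) [ 0.4422 -0.2951  0.064 ] [ 0.4419 -0.295   0.064 ]
a [[0.6986323453578029, 0.367502998029534], [0.7020077486558431, 0.19088579448435192], [0.4996289680464514, 0.36859654370215345], [0.49953229989268816, 0.19145759663768014]]
 yaw -0.004148010222359608 0.009268082717038325 len,w 0.2007411400096809 0.1768856722563387 mid [0.6    0.2796 0.1075]
b [[0.7287545828624122, 0.08324427549777777], [0.7200123071228925, -0.09077194351820357], [0.5292781980277269, 0.09508912165536637], [0.5190959235849684, -0.08112024021958082]]
 yaw -0.05363715931423371 -0.05398281759793633 len,w 0.20048470677560762 0.1753682526214408 mid [0.6243 0.0016 0.1075]
SL (395, 225, 55, 30) ((422.0, 239.5), (29.0, 54.0), 90.0)
ML (388, 160, 62, 40) ((418.5, 179.49998474121094), (60.99999237060547, 38.99999237060547), -0.0)
```

View pics/c.png

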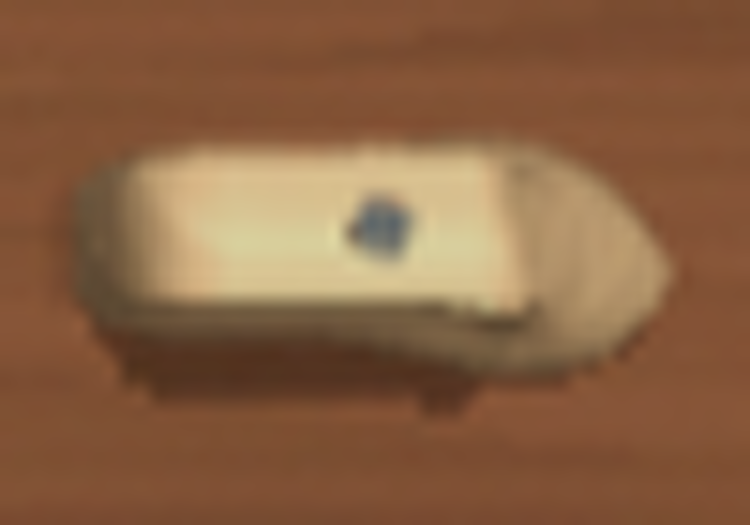

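```bash
python3 - <<'E'
from h import *
from scipy.spatial.transform import Rotation as R
s=arm.state();q=s["ee_rot"];M=R.from_quat(np.r_[q[1:],q[0]]).as_matrix();print(M.round(3)); print(np.arctan2(M[1,1],M[0,1]),s["q"][[0,5]])
E
```

```text
[[-0.     0.381 -0.925]
 [ 0.002 -0.925 -0.381]
 [-1.    -0.002 -0.   ]]
-1.1799661723557677 [-1.30098937 -0.12101551]
```

Request:
servo_tool:
  plan:
    - [[0.0, 0.05, 0.045, -0.1, 0.64], [0.336, 0.582, 0.045, -0.445, 0.64], [0.336, 0.582, 0.045, -0.445, 0.64], [0.336, 0.582, 0.045, -0.445, 0.64], [0.336, 0.582, 0.045, -0.445, 0.64], [0.336, 0.582, 0.045, -0.445, 0.64], [0.336, 0.582, 0.045, -0.445, 0.64], [0.336, 0.582, 0.045, -0.445, 0.64], [0.336, 0.582, 0.045, -0.445, 0.64], [0.336, 0.582, 0.045, -0.445, 0.64], [0.336, 0.582, 0.045, -0.445, 0.64], [0.336, 0.582, 0.045, -0.445, 0.64], [0.336, 0.582, 0.045, -0.445, 0.64], [0.336, 0.582, 0.045, -0.445, 0.64], [0.336, 0.582, 0.045, -0.445, 0.64], [0.336, 0.582, 0.045, -0.445, 0.64], [0.336, 0.582, 0.045, -0.445, 0.64], [0.336, 0.582, 0.045, -0.445, 0.64], [0.336, 0.582, 0.045, -0.445, 0.64], [0.336, 0.582, 0.045, -0.445, 0.64]]

```text
time_s: 2.1
ee_pos: [0.5546, 0.0499, 0.25]
ee_rot: [-0.02, 0.707, -0.019, -0.707]
ft_force: [0.1, -0.2, -0.6]
opening: 0.642
```

Request:
servo_tool:
  plan:
    - [[0, 0.001, -0.04, 0, 0.64], [0, 0.001, -0.08, 0, 0.64], [0, 0.001, -0.12, 0, 0.64], [0, 0.001, -0.146, 0, 0.64], [0, 0.001, -0.146, 0, 0.64], [0, 0.001, -0.146, 0, 0.64]]

```text
time_s: 2.7
ee_pos: [0.555, 0.0506, 0.1045]
ee_rot: [-0.02, 0.707, -0.019, -0.706]
ft_force: [0.2, 0.3, 0.2]
opening: 0.637
```

Request:
servo_tool:
  plan:
    - [[0, 0, 0, 0, 0.2], [0, 0, 0, 0, 0.2], [0, 0, 0, 0, 0.2], [0, 0, 0, 0, 0.2], [0, 0, 0, 0, 0.2], [0, 0, 0, 0, 0.2], [0, 0, 0, 0, 0.2], [0, 0, 0.01, 0, 0.2], [0, 0, 0.03, 0, 0.2]]
  grip_force: 55

```text
time_s: 3.6
ee_pos: [0.5525, 0.0508, 0.1328]
ee_rot: [0.021, -0.705, 0.019, 0.709]
ft_force: [-0.3, -0.3, -2.1]
opening: 0.358
```

Request:
servo_tool:
  plan:
    - [[0, 0, 0.04, 0, 0.2], [0, 0, 0.08, 0, 0.2], [0, 0, 0.1, 0, 0.2], [-0.005, 0.03, 0.11, 0.02, 0.2], [-0.01, 0.07, 0.11, 0.03, 0.2], [-0.015, 0.11, 0.11, 0.04, 0.2], [-0.02, 0.15, 0.11, 0.054, 0.2], [-0.0225, 0.18, 0.11, 0.054, 0.2], [-0.0225, 0.191, 0.11, 0.054, 0.2], [-0.0225, 0.191, 0.11, 0.054, 0.2], [-0.0225, 0.191, 0.11, 0.054, 0.2], [-0.0225, 0.191, 0.11, 0.054, 0.2]]

```text
time_s: 4.8
ee_pos: [0.5301, 0.2403, 0.2427]
ee_rot: [0.002, -0.705, 0.001, 0.709]
ft_force: [0.6, -0.2, -3.3]
opening: 0.354
```

```bash
python3 - <<'E'
from h import *
s=arm.snapshot("scene");crop("scene",230,80,470,350,2.2,"d",s); print(arm.state()["ee_pos"],arm.state()["ft_force"])
E
```

```text
[0.53024847 0.2403496  0.24274456] [-0.77871131 -0.01286766 -3.43669786]
```

View pics/d.png

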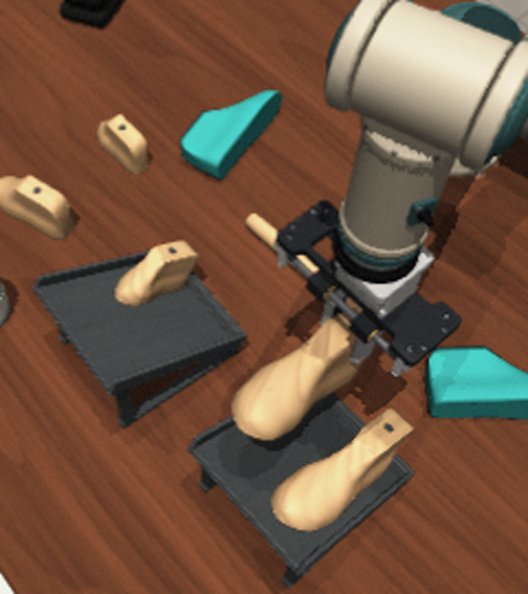

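Request:
servo_tool:
  plan:
    - [[0, 0.002, -0.03, 0, 0.2], [0, 0.002, -0.07, 0, 0.2], [0, 0.002, -0.1, 0, 0.2], [0, 0.002, -0.12, 0, 0.2], [0, 0.002, -0.13, 0, 0.2], [0, 0.002, -0.13, 0, 0.2]]

```text
time_s: 5.45
ee_pos: [0.5296, 0.2412, 0.1116]
ee_rot: [0.002, -0.704, 0.002, 0.71]
ft_force: [-0.3, 0.1, -3.5]
opening: 0.356
```

Request:
servo_tool:
  plan:
    - [[-0.001, 0.0005, -0.003, 0, 0.2], [-0.001, 0.0005, -0.006, 0, 0.2], [-0.001, 0.0005, -0.008, 0, 0.2], [-0.001, 0.0005, -0.008, 0, 0.2]]

```text
time_s: 5.85
ee_pos: [0.5297, 0.2416, 0.1064]
ee_rot: [0.002, -0.705, 0.002, 0.709]
ft_force: [-2.9, -3.2, 5.0]
opening: 0.359
```

Request:
servo_tool:
  plan:
    - [[-0.001, 0, -0.002, 0, 0.2], [-0.002, 0, -0.003, 0, 0.2], [-0.003, 0, -0.003, 0, 0.2], [-0.004, 0, -0.004, 0, 0.2], [-0.004, 0, -0.004, 0, 0.2]]
  grip_force: 15

```text
time_s: 6.35
ee_pos: [0.5285, 0.242, 0.1056]
ee_rot: [-0.002, 0.708, -0.001, -0.706]
ft_force: [-0.5, -2.1, 10.8]
opening: 0.363
```

```bash
python3 - <<'E'
from h import *
t=arm.snapshot("top");s=arm.snapshot("scene")
a=cv2.resize(t[120:250,185:365],None,fx=2.2,fy=2.2,interpolation=2);b=cv2.resize(s[170:345,300:430],None,fx=2.8,fy=2.8,interpolation=2)
h=max(len(a),len(b));f=lambda i:np.pad(i,((0,h-len(i)),(0,0),(0,0)))
cv2.imwrite("pics/e.png",np.hstack([f(a),f(b)])[:,:,::-1]); print(h)
E
```

```text
490
```

View pics/e.png

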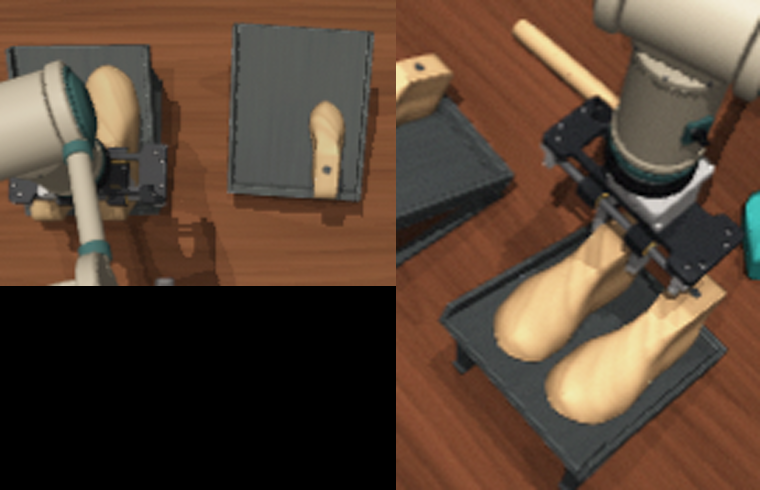

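Request:
servo_tool:
  plan:
    - [[-0.001, 0, 0, 0, 0.6], [0, 0, 0, 0, 0.6], [0, 0, 0, 0, 0.6], [0, 0, 0, 0, 0.6], [0, 0, 0.04, 0, 0.6], [0, 0, 0.09, 0, 0.6], [0, 0, 0.14, 0, 0.6], [0.0, -0.05, 0.14, 0.1, 0.6], [0, -0.1, 0.14, 0.2, 0.6], [0, -0.15, 0.14, 0.4, 0.6], [-0.02, -0.2, 0.14, 0.55, 0.6], [-0.04, -0.25, 0.14, 0.7, 0.6], [-0.06, -0.3, 0.14, 0.85, 0.6], [-0.08, -0.35, 0.14, 1.0, 0.6], [-0.08, -0.35, 0.14, 1.1, 0.6]]

```text
time_s: 7.95
ee_pos: [0.449, -0.1062, 0.2454]
ee_rot: [0.339, 0.62, 0.341, -0.62]
ft_force: [0.2, -0.4, -0.2]
opening: 0.595
```

```bash
cat > chk.py <<'E'
from h import *
import sys
np.set_printoptions(precision=4,suppress=True)
t=arm.snapshot("top");s=arm.snapshot("scene")
for a in sys.argv[1:]:
    X=np.array(eval(a)); ha,hb=[hole(i,proj(n,X)[0],6) for n,i in(("top",t),("scene",s))]
    print(X,two(ha,hb))
st=arm.state();print(st["time_s"],st["ee_pos"],st["ee_rot"],st["ft_force"])
a=cv2.resize(t[120:250,185:365],None,fx=2.2,fy=2.2,interpolation=2);b=cv2.resize(s[170:345,300:430],None,fx=2.8,fy=2.8,interpolation=2)
h=max(len(a),len(b));f=lambda i:np.pad(i,((0,h-len(i)),(0,0),(0,0)))
cv2.imwrite("pics/f.png",np.hstack([f(a),f(b)])[:,:,::-1])
E
python3 chk.py "(.52,.2415,.1415)" "(.52,.3236,.1415)" "(.5505,-.0321,.1246)" "(.442,-.295,.064)"
```

```text
[0.52   0.2415 0.1415] (array([0.5202, 0.242 , 0.1416]), np.float64(0.00015387436629419262))
[0.52   0.3236 0.1415] (array([0.52  , 0.3234, 0.1418]), np.float64(0.0002912779199885509))
[ 0.5505 -0.0321  0.1246] (array([ 0.5505, -0.032 ,  0.1243]), np.float64(0.0002689394043529548))
[ 0.442 -0.295  0.064] (array([ 0.4447, -0.2876,  0.0716]), np.float64(0.0028433336254252103))
8.05 [ 0.4485 -0.1081  0.2454] [-0.3368 -0.6212 -0.338   0.6216] [1.0823 0.0926 0.1623]
```

View pics/f.png

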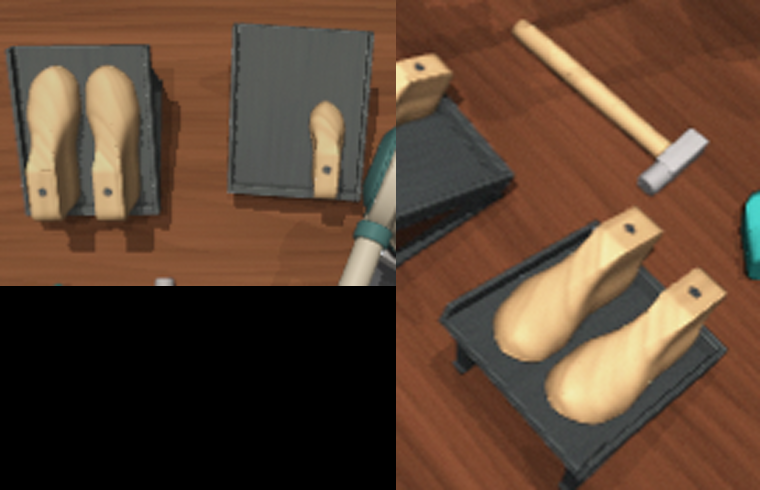

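Large right is placed: its hole is at (0.520, 0.242, 0.1416), level with its partner's. Next is the small last.

Request:
servo_tool:
  plan:
    - [[-0.002, -0.05, 0, 0.12, 0.55], [-0.004, -0.1, 0, 0.25, 0.55], [-0.0065, -0.15, -0.03, 0.38, 0.55], [-0.0065, -0.195, -0.06, 0.5, 0.55], [-0.0065, -0.195, -0.1, 0.558, 0.55], [-0.0065, -0.195, -0.13, 0.558, 0.55], [-0.0065, -0.195, -0.13, 0.558, 0.55], [-0.0065, -0.195, -0.13, 0.558, 0.55]]

```text
time_s: 8.85
ee_pos: [0.4426, -0.3024, 0.1154]
ee_rot: [-0.495, -0.504, -0.496, 0.505]
ft_force: [0.2, 0.7, 0.6]
opening: 0.551
```

```bash
python3 - <<'E'
from h import *
st=arm.state();q=st["ee_rot"];print(st["ee_pos"],-np.pi/2+2*np.arctan2(-q[0],q[3]))
t=arm.snapshot("top");s=arm.snapshot("scene")
a=cv2.resize(t[200:270,370:470],None,fx=4,fy=4,interpolation=2);b=cv2.resize(s[90:180,230:330],None,fx=4,fy=4,interpolation=2)
cv2.imwrite("pics/g.png",np.hstack([np.pad(a,((0,80),(0,0),(0,0))),b])[:,:,::-1])
E
```

```text
[ 0.44257107 -0.30244568  0.11541932] -0.020249570131141592
```

View pics/g.png

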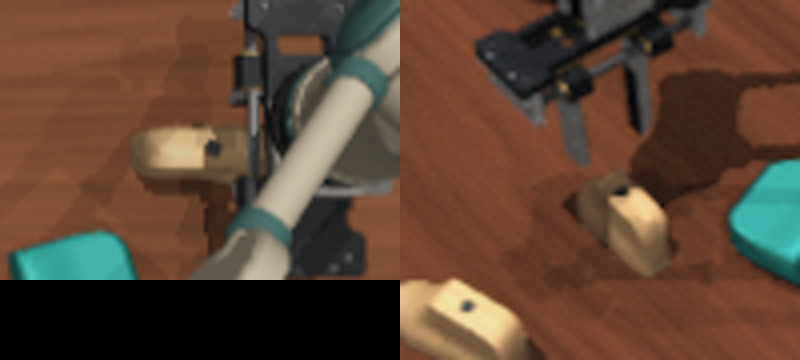

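Request:
servo_tool:
  plan:
    - [[-0.0005, 0, -0.04, 0, 0.55], [-0.0005, 0, -0.07, 0, 0.55], [-0.0005, 0, -0.0785, 0, 0.55], [-0.0005, 0, -0.0785, 0, 0.55], [-0.0005, 0, -0.0785, 0, 0.55], [-0.0005, 0, -0.0785, 0, 0.15], [-0.0005, 0, -0.0785, 0, 0.15], [-0.0005, 0, -0.0785, 0, 0.15], [-0.0005, 0, -0.0785, 0, 0.15], [-0.0005, 0, -0.0785, 0, 0.15], [-0.0005, 0, -0.0785, 0, 0.15], [-0.0005, 0, -0.0785, 0, 0.15], [-0.0005, 0, -0.06, 0, 0.15]]
  grip_force: 25

```text
time_s: 10.25
ee_pos: [0.4415, -0.3019, 0.0554]
ee_rot: [-0.494, -0.504, -0.497, 0.505]
ft_force: [-0.4, 0.5, -2.3]
opening: 0.298
```

Request:
servo_tool:
  plan:
    - [[0, 0, 0.045, 0, 0.15], [0, 0, 0.09, 0.1, 0.15], [0, 0, 0.14, 0.25, 0.15], [0, 0, 0.18, 0.4, 0.15], [0.02, 0.04, 0.195, 0.53, 0.15], [0.04, 0.08, 0.195, 0.66, 0.15], [0.055, 0.12, 0.195, 0.79, 0.15], [0.07, 0.16, 0.195, 0.92, 0.15], [0.085, 0.2, 0.195, 1.05, 0.15], [0.1, 0.24, 0.195, 1.18, 0.15], [0.115, 0.28, 0.195, 1.3, 0.15], [0.125, 0.31, 0.195, 1.42, 0.15], [0.136, 0.34, 0.195, 1.536, 0.15], [0.136, 0.351, 0.195, 1.536, 0.15], [0.136, 0.351, 0.195, 1.536, 0.15], [0.136, 0.351, 0.195, 1.536, 0.15]]

```text
time_s: 11.85
ee_pos: [0.5769, 0.0482, 0.25]
ee_rot: [0.706, 0.018, 0.708, -0.02]
ft_force: [0.4, 0.3, -1.4]
opening: 0.296
```

Request:
servo_tool:
  plan:
    - [[0.001, 0.001, -0.04, 0, 0.15], [0.001, 0.001, -0.08, 0, 0.15], [0.001, 0.001, -0.105, 0, 0.15], [0.001, 0.001, -0.105, 0, 0.15]]
  grip_force: 12

```text
time_s: 12.25
ee_pos: [0.5743, 0.0474, 0.1412]
ee_rot: [0.703, 0.018, 0.711, -0.022]
ft_force: [-0.6, -0.4, -1.5]
opening: 0.298
```

Request:
servo_tool:
  plan:
    - [[0, 0, -0.006, 0, 0.15], [0, 0, -0.012, 0, 0.15], [0, 0, -0.018, 0, 0.15], [0, 0, -0.022, 0, 0.15], [0, 0, -0.022, 0, 0.15]]
  grip_force: 10

```text
time_s: 12.75
ee_pos: [0.5719, 0.0468, 0.1198]
ee_rot: [0.701, 0.018, 0.712, -0.022]
ft_force: [-5.1, -0.4, 0.8]
opening: 0.297
```

Request:
servo_tool:
  plan:
    - [[0.006, 0.002, -0.002, 0, 0.15], [0.006, 0.002, -0.006, 0, 0.15], [0.006, 0.002, -0.009, 0, 0.15], [0.006, 0.002, -0.01, 0, 0.15]]

```text
time_s: 13.15
ee_pos: [0.5758, 0.0482, 0.1114]
ee_rot: [0.7, 0.018, 0.714, -0.023]
ft_force: [-7.4, -0.8, 9.3]
opening: 0.299
```

```bash
python3 - <<'E'
from h import *
t=arm.snapshot("top");s=arm.snapshot("scene")
a=cv2.resize(t[120:230,270:370],None,fx=3.6,fy=3.6,interpolation=2);b=cv2.resize(s[150:280,240:350],None,fx=3.6,fy=3.6,interpolation=2)
cv2.imwrite("pics/i.png",np.hstack([np.pad(a,((0,len(b)-len(a)),(0,0),(0,0))),b])[:,:,::-1]);print(arm.state()["ft_force"])
E
```

```text
[-6.88342372 -1.0083268   4.95109881]
```

View pics/i.png

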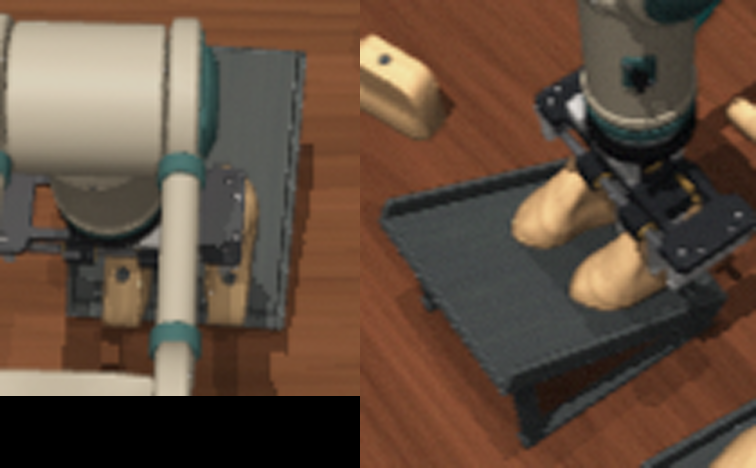

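Request:
servo_tool:
  plan:
    - [[0.001, 0.001, -0.004, 0, 0.15], [0.001, 0.001, -0.008, 0, 0.15], [0.001, 0.001, -0.008, 0, 0.15], [-0.003, 0.001, -0.01, 0, 0.15], [-0.006, 0.001, -0.012, 0, 0.15], [-0.009, 0.001, -0.014, 0, 0.15], [-0.012, 0.001, -0.016, 0, 0.15], [-0.012, 0.001, -0.016, 0, 0.15]]
  grip_force: 8

```text
time_s: 14.05
ee_pos: [0.577, 0.0481, 0.1075]
ee_rot: [0.712, 0.018, 0.702, -0.023]
ft_force: [2.5, -0.7, 35.9]
opening: 0.3
```

```bash
python3 - <<'E'
from h import *
t=arm.snapshot("top")
h=hole(t,(304,197),5);print(h,onz("top",h,.1245),hole(t,(333,197)));st=arm.state();print(st["ft_force"],st["ee_pos"])
E
```

```text
(np.float64(303.8690476190476), np.float64(195.9047619047619)) [0.5530721  0.04990065 0.1245    ] (np.float64(333.28125), np.float64(195.6640625))
[ 2.02009033 -0.47028079 36.8252803 ] [0.5770221  0.04806779 0.10744853]
```

Request:
servo_tool:
  plan:
    - [[0, 0.001, 0.001, 0, 0.15], [-0.003, 0.001, -0.001, 0, 0.15], [-0.006, 0.001, -0.003, 0, 0.15], [-0.009, 0.001, -0.0045, 0, 0.15]]
  grip_force: 12

```text
time_s: 14.5
ee_pos: [0.5714, 0.0489, 0.1054]
ee_rot: [0.714, 0.018, 0.699, -0.023]
ft_force: [3.8, -1.0, 15.8]
opening: 0.297
```

Request:
servo_tool:
  plan:
    - [[-0.003, 0.001, -0.0005, 0, 0.15], [-0.006, 0.001, -0.002, 0, 0.15], [-0.008, 0.001, -0.003, 0, 0.15], [-0.01, 0.001, -0.0045, 0, 0.15], [-0.01, 0.001, -0.0045, 0, 0.15]]

```text
time_s: 15.0
ee_pos: [0.5628, 0.0499, 0.1017]
ee_rot: [0.716, 0.018, 0.698, -0.023]
ft_force: [2.3, -0.8, 7.9]
opening: 0.296
```

```bash
python3 - <<'E'
from h import *
t=arm.snapshot("top")
h=hole(t,(304,197),5);print(h,onz("top",h,.1245),hole(t,(333,197)))
E
```

```text
(np.float64(303.547263681592), np.float64(196.5174129353234)) [0.55133611 0.05079083 0.1245    ] (np.float64(nan), np.float64(nan))h.py:20: RuntimeWarning: invalid value encountered in scalar divide
  return (x+(w*X).sum()/w.sum(),y+(w*Y).sum()/w.sum())
```

Request:
servo_tool:
  plan:
    - [[0, 0, 0, 0, 0.5], [0, 0, 0, 0, 0.5], [0, 0, 0, 0, 0.5], [0, 0, 0, 0, 0.5], [0, 0, 0.04, 0, 0.5], [0, 0, 0.08, 0, 0.5], [0, 0, 0.12, 0, 0.5], [-0.05, -0.04, 0.15, 0, 0.5], [-0.09, -0.09, 0.15, 0, 0.5], [-0.12, -0.14, 0.15, 0, 0.5], [-0.15, -0.19, 0.15, 0, 0.5], [-0.17, -0.24, 0.15, 0, 0.5], [-0.18, -0.28, 0.15, 0, 0.5], [-0.18, -0.28, 0.15, 0, 0.5]]

```text
time_s: 16.45
ee_pos: [0.3812, -0.2317, 0.2516]
ee_rot: [0.715, 0.018, 0.698, -0.023]
ft_force: [1.6, 0.1, 0.9]
opening: 0.5
```

```bash
python3 chk.py "(.52,.242,.1415)" "(.52,.3236,.1415)" "(.5505,-.0321,.1246)" "(.5549,.0502,.1245)" "(.6167,-.2703,.074)"; python3 - <<'E'
from h import *
t=arm.snapshot("top");s=arm.snapshot("scene")
a=cv2.resize(t[110:250,185:365],None,fx=2.2,fy=2.2,interpolation=2);b=cv2.resize(s[165:345,240:430],None,fx=2.1,fy=2.1,interpolation=2)
h=max(len(a),len(b));f=lambda i:np.pad(i,((0,h-len(i)),(0,0),(0,0)))
cv2.imwrite("pics/j.png",np.hstack([f(a),f(b)])[:,:,::-1])
E
```

```text
[0.52   0.242  0.1415] (array([0.5202, 0.242 , 0.1415]), np.float64(0.00019368606421267122))
[0.52   0.3236 0.1415] (array([0.52  , 0.3235, 0.1417]), np.float64(0.0002771834615161193))
[ 0.5505 -0.0321  0.1246] (array([ 0.5505, -0.032 ,  0.1244]), np.float64(0.00028909380151893903))
 ** On entry to DLASCL parameter number  4 had an illegal value
 ** On entry to DLASCL parameter number  4 had an illegal value
 ** On entry to DLASCL parameter number  4 had an illegal value
 ** On entry to DLASCL parameter number  4 had an illegal value
 ** On entry to DLASCL parameter number  5 had an illegal value
 ** On entry to DLASCL parameter number  4 had an illegal valueh.py:20: RuntimeWarning: invalid value encountered in scalar divide
  return (x+(w*X).sum()/w.sum(),y+(w*Y).sum()/w.sum())
Traceback (most recent call last):
  File "chk.py", line 7, in <module>
    print(X,two(ha,hb))
            ~~~^^^^^^^
  File "h.py", line 10, in two
    s=np.linalg.lstsq(np.c_[d1,-d2],c2-c1,rcond=None)[0]
      ~~~~~~~~~~~~~~~^^^^^^^^^^^^^^^^^^^^^^^^^^^^^^^^
numpy.linalg.LinAlgError: SVD did not converge in Linear Least Squares
```

View pics/j.png

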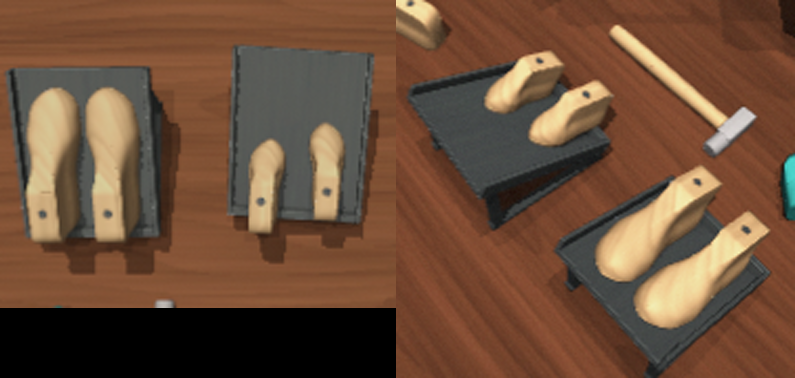

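The small left last sits about 10 mm too low, with its hole at px (304,202) against 197 for its neighbour. I'll measure how it lies.

```bash
python3 - <<'E'
from h import *
np.set_printoptions(precision=4,suppress=True)
t=arm.snapshot("top");s=arm.snapshot("scene")
ha,hb=hole(t,(303.7,201.3),4),hole(s,(330,209.3),4);X,e=two(ha,hb);print(ha,hb,X,e)
# beech silhouettes on the deck in the top picture
hsv=cv2.cvtColor(t,cv2.COLOR_RGB2HSV)
for n,(x0,x1) in dict(SL=(292,318),SR=(319,347)).items():
    r=t[125:225,x0:x1].astype(int); m=((r[:,:,0]-r[:,:,2]>50)&(r[:,:,0]>140)).astype(np.uint8)
    k,l,st,_=cv2.connectedComponentsWithStats(m); i=1+st[1:,4].argmax(); ys,xs=np.where(l==i)
    print(n,'toe row',ys.min()+125,'col',xs[ys==ys.min()].mean()+x0,'bottom row',ys.max()+125,'cols bottom',xs[ys==ys.max()].mean()+x0)
    print([ (int(y+125),int(xs[ys==y].min()+x0),int(xs[ys==y].max()+x0)) for y in range(ys.min(),ys.max()+1,4)])
# predictions for hole & toe under hypotheses
b=np.array([.6328,.0011,0]);
E
```

```text
(np.float64(303.0916955017301), np.float64(201.10207612456747)) (np.float64(330.19543509272467), np.float64(209.60485021398003)) [0.5377 0.0521 0.1273] 0.0007831391994843993
SL toe row 173 col 307.5 bottom row 214 cols bottom 302.5
[(173, 307, 308), (177, 302, 312), (181, 299, 313), (185, 298, 312), (189, 298, 309), (193, 299, 309), (197, 299, 308), (201, 298, 308), (205, 298, 308), (209, 298, 308), (213, 298, 307)]
SR toe row 166 col 332.5 bottom row 208 cols bottom 332.0
[(166, 332, 333), (170, 327, 338), (174, 326, 340), (178, 327, 339), (182, 328, 338), (186, 329, 338), (190, 328, 338), (194, 328, 338), (198, 328, 338), (202, 328, 337), (206, 328, 337)]
```

Request:
servo_tool:
  plan:
    - [[0.03, 0.04, 0, 0, 0.5], [0.06, 0.08, 0, 0, 0.5], [0.09, 0.12, 0, 0, 0.5], [0.12, 0.16, 0, 0, 0.5], [0.14, 0.2, 0, 0, 0.5], [0.155, 0.24, 0, 0, 0.5], [0.165, 0.275, 0, 0, 0.5], [0.165, 0.2835, -0.03, 0, 0.5], [0.165, 0.2835, -0.06, 0, 0.5], [0.165, 0.2835, -0.06, 0, 0.5], [0.165, 0.2835, -0.06, 0, 0.5]]

```text
time_s: 17.85
ee_pos: [0.5475, 0.056, 0.1915]
ee_rot: [0.715, 0.017, 0.698, -0.022]
ft_force: [0.7, -0.2, 0.2]
opening: 0.499
```

Request:
servo_tool:
  plan:
    - [[-0.0015, -0.0042, -0.03, 0, 0.5], [-0.0015, -0.0042, -0.06, 0, 0.5], [-0.0015, -0.0042, -0.085, 0, 0.5], [-0.0015, -0.0042, -0.092, 0, 0.5], [-0.0015, -0.0042, -0.092, 0, 0.5], [-0.0015, -0.0042, -0.092, 0, 0.5]]

```text
time_s: 18.45
ee_pos: [0.5476, 0.0517, 0.1014]
ee_rot: [0.716, 0.017, 0.697, -0.022]
ft_force: [0.3, 0.0, 0.6]
opening: 0.498
```

Request:
servo_tool:
  plan:
    - [[0, 0, 0, 0, 0.15], [0, 0, 0, 0, 0.15], [0, 0, 0, 0, 0.15], [0, 0, 0, 0, 0.15], [0, 0, 0, 0, 0.15], [0, 0, 0, 0, 0.15], [0.003, 0, 0.01, 0, 0.15], [0.008, 0, 0.03, 0, 0.15], [0.02, 0, 0.04, 0, 0.15], [0.03, -0.001, 0.04, 0, 0.15], [0.03, -0.001, 0.04, 0, 0.15]]
  grip_force: 30

```text
time_s: 19.55
ee_pos: [0.5788, 0.0505, 0.1409]
ee_rot: [0.716, 0.017, 0.697, -0.022]
ft_force: [0.2, -0.0, -2.1]
opening: 0.298
```

```bash
cat > hs.py <<'E'
from h import *
import sys
np.set_printoptions(precision=4,suppress=True)
# hole of the small left last near a guessed point, top view; scene too when seen
X=np.array(eval(sys.argv[1]))
im={n:arm.snapshot(n) for n in("top","scene")};h={}
for n in im:
    p=proj(n,X)[0]
    try:h[n]=hole(im[n],hole(im[n],p,5),4)
    except Exception as e:h[n]=None
    g=cv2.cvtColor(im[n],cv2.COLOR_RGB2GRAY); x,y=map(round,p); print(n,p,h[n],onz(n,h[n],X[2]) if h[n] else '')
    if len(sys.argv)>2: print(g[y-8:y+9,x-8:x+9])
if all(h.values()):print(two(h["top"],h["scene"]))
st=arm.state();print(st["time_s"],st["ee_pos"],st["ft_force"])
E
python3 hs.py "(.5677,.051,.167)" v 2>&1
```

```text
h.py:20: RuntimeWarning: invalid value encountered in scalar divide
  return (x+(w*X).sum()/w.sum(),y+(w*Y).sum()/w.sum())
top [302.8038 188.0382] (np.float64(302.8207547169811), np.float64(186.85849056603774)) [0.5709 0.051  0.167 ]
[[ 70  70  69  70  70  70  71  70  70  69  70  69  69  71  81  76  50]
 [ 69  69  70  69  70  71  71  69  69  70  69  72  76  80  75  52  30]
 [ 71  70  70  70  70  70  69  71  70  71  73  79  84  72  52  30  18]
 [ 74  70  69  68  70  71  71  72  74  80  83  80  58  41  26  17  40]
 [ 87  84  82  82  82  84  84  80  82  80  67  54  36  22  18  41  88]
 [ 99 104 107 107 105 105  92  79  60  52  38  25  19  20  53  90 111]
 [ 45  48  53  56  57  55  44  38  26  24  19  18  29  59 107 115 115]
 [ 22  20  21  26  26  24  24  20  16  28  25  44  73 107 114 114 119]
 [ 31  24  25  26  27  26  28  24  32  46  49  82  99 103 102 102 121]
 [ 50  45  39  39  40  42  38  46  56  58  60  58  44  42  42  41  51]
 [ 62  64  62  70  72  73  67  68  71  71  71  59  36  30  31  31  29]
 [ 64  70  76  88  91  92  94  97 102 102  97  69  37  30  30  29  31]
 [ 65  69  77 
[... 1702 characters left out ...]
f all(h.values()):print(two(h["top"],h["scene"]))
                             ~~~^^^^^^^^^^^^^^^^^^^^^
  File "h.py", line 10, in two
    s=np.linalg.lstsq(np.c_[d1,-d2],c2-c1,rcond=None)[0]
      ~~~~~~~~~~~~~~~^^^^^^^^^^^^^^^^^^^^^^^^^^^^^^^^
numpy.linalg.LinAlgError: SVD did not converge in Linear Least Squares
 ** On entry to DLASCL parameter number  4 had an illegal value
 ** On entry to DLASCL parameter number  4 had an illegal value
 ** On entry to DLASCL parameter number  4 had an illegal value
 ** On entry to DLASCL parameter number  4 had an illegal value
 ** On entry to DLASCL parameter number  5 had an illegal value
 ** On entry to DLASCL parameter number  4 had an illegal value
```

Request:
servo_tool:
  plan:
    - [[-0.003, 0.0, -0.015, 0, 0.15], [-0.003, 0, -0.027, 0, 0.15], [-0.003, 0, -0.031, 0, 0.15], [-0.003, 0, -0.034, 0, 0.15], [-0.003, 0, -0.036, 0, 0.15], [-0.003, 0, -0.036, 0, 0.15]]
  grip_force: 18

```text
time_s: 20.25
ee_pos: [0.5706, 0.0506, 0.1033]
ee_rot: [0.713, 0.017, 0.7, -0.022]
ft_force: [-3.5, -0.2, 0.1]
opening: 0.294
```

Request:
servo_tool:
  plan:
    - [[0.002, 0, -0.002, 0, 0.15], [0.002, 0, -0.003, 0, 0.15], [0.002, 0, -0.004, 0, 0.15], [0.002, 0, -0.004, 0, 0.15]]

```text
time_s: 20.65
ee_pos: [0.5707, 0.0506, 0.1016]
ee_rot: [0.712, 0.017, 0.701, -0.022]
ft_force: [-8.6, -0.9, 14.2]
opening: 0.297
```

Request:
servo_tool:
  plan:
    - [[0, 0, 0.0005, 0, 0.15], [-0.002, 0, -0.0005, 0, 0.15], [-0.004, 0, -0.0015, 0, 0.15], [-0.004, 0, -0.0015, 0, 0.15]]

```text
time_s: 21.05
ee_pos: [0.5696, 0.0506, 0.1013]
ee_rot: [0.714, 0.017, 0.699, -0.022]
ft_force: [2.0, -0.3, 5.1]
opening: 0.299
```

Request:
servo_tool:
  plan:
    - [[0, 0, 0, 0, 0.5], [0, 0, 0, 0, 0.5], [0, 0, 0, 0, 0.5], [0, 0, 0, 0, 0.5], [0, 0, 0.04, 0, 0.5], [0, 0, 0.08, 0, 0.5], [0, 0, 0.12, 0, 0.5], [-0.05, -0.04, 0.15, 0, 0.5], [-0.09, -0.09, 0.15, 0, 0.5], [-0.12, -0.14, 0.15, 0, 0.5], [-0.15, -0.19, 0.15, 0, 0.5], [-0.17, -0.24, 0.15, 0, 0.5], [-0.18, -0.28, 0.15, 0, 0.5], [-0.18, -0.28, 0.15, 0, 0.5]]

```text
time_s: 22.45
ee_pos: [0.388, -0.231, 0.2514]
ee_rot: [0.714, 0.017, 0.699, -0.022]
ft_force: [0.6, -1.3, 0.1]
opening: 0.499
```

```bash
python3 hs.py "(.556,.0502,.1255)" v 2>&1 | grep -v DLASCL
```

```text
top [303.7527 194.8149] (np.float64(303.2735507246377), np.float64(194.9945652173913)) [0.5555 0.0515 0.1255]
[[ 87  87  86 160 183 156 155 186 197 200 198 196 196 140  89  65  60]
 [ 88  85  86 166 181 181 184 187 193 194 192 190 190 134  86  64  60]
 [ 87  85  90 162 175 175 177 180 186 188 186 183 182 118  79  63  60]
 [ 87  86 104 164 176 175 176 180 187 187 185 182 179 115  80  63  59]
 [ 87  85 105 165 176 175 176 181 188 187 185 182 164 104  85  64  58]
 [ 85  86 104 165 176 175 176 178 183 186 185 182 164 105  85  67  60]
 [ 86  85 109 165 176 172 168 157 151 174 182 182 165 108  82  67  59]
 [ 86  86 122 167 176 159 111  88  88 128 176 182 170 111  82  66  60]
 [ 86  85 127 167 174 147 104  89  88 134 176 182 165 107  80  65  61]
 [ 85  85 143 170 174 154 115  95 100 140 177 181 146  94  80  65  59]
 [ 85  85 142 169 174 176 151 138 148 181 183 181 145  94  80  65  59]
 [ 85  80 138 168 174 175 178 183 189 186 181 180 141  92  77  64  60]
 [ 85  81 125 165 174 176 178 184 189 184 180 180 127  84  73  60  60]
 [ 85  81 138 167 173 176 178 184 189 184 180 180 125  84  66  61  
[... 965 characters left out ...]
174]
 [222 220 211 208 206 203 171 100  70  74 137 179 188 185 188 184 177]
 [223 226 221 207 199 194 185 163 131 120 158 185 184 186 183 183 179]
 [223 225 222 209 196 188 188 184 180 177 182 185 182 181 180 155 127]
 [224 225 220 195 184 192 187 187 187 184 187 183 161 134 114  96  85]
 [224 226 221 211 207 204 191 186 182 158 128 112  99  91  86  86  86]
 [224 225 220 220 205 173 150 127 109  99  88  85  85  85  85  86  84]
 [225 227 202 167 149 111  96  94  88  88  88  86  87  83  84  85  84]
 [214 203 180 135 111  98  93  93  89  87  84  88  86  83  85  87  76]]
(array([0.5557, 0.0517, 0.1238]), np.float64(0.0002734470711964963))
22.55 [ 0.3876 -0.2339  0.2511] [ 0.0399 -0.0061 -0.6575]
```

```bash
python3 - <<'E'
from h import *
t=arm.snapshot("top");s=arm.snapshot("scene")
for n,(x0,x1,y0) in dict(SL=(292,318,190),SR=(320,347,190),LL=(188,222,198),LR=(222,256,198)).items():
    w=np.clip((t[y0:y0+15,x0:x1,0].astype(float)-t[y0:y0+15,x0:x1,2])-55,0,20); c=(w*np.arange(x0,x1)).sum(1)/w.sum(1)
    print(n,'axis slope px/row',np.polyfit(np.arange(15),c,1)[0].round(4))
for n,(x0,x1) in dict(SL=(292,318),SR=(319,347)).items():
    r=t[125:225,x0:x1].astype(int); m=((r[:,:,0]-r[:,:,2]>50)&(r[:,:,0]>140)).astype(np.uint8)
    k,l,st,_=cv2.connectedComponentsWithStats(m); i=1+st[1:,4].argmax(); print(n,st[i]+np.array([x0,125,0,0,0]))
a=cv2.resize(t[115:225,190:365],None,fx=2.2,fy=2.2,interpolation=2);b=cv2.resize(s[165:265,250:360],None,fx=3.6,fy=3.6,interpolation=2)
h=max(len(a),len(b));f=lambda i:np.pad(i,((0,h-len(i)),(0,0),(0,0)))
cv2.imwrite("pics/k.png",np.hstack([f(a),f(b)])[:,:,::-1])
E
```

```text
SL axis slope px/row -0.0353
SR axis slope px/row -0.0413
LL axis slope px/row -0.0133
LR axis slope px/row 0.0673
SL [298 165  16  43 460]
SR [326 166  15  43 459]
```

View pics/k.png

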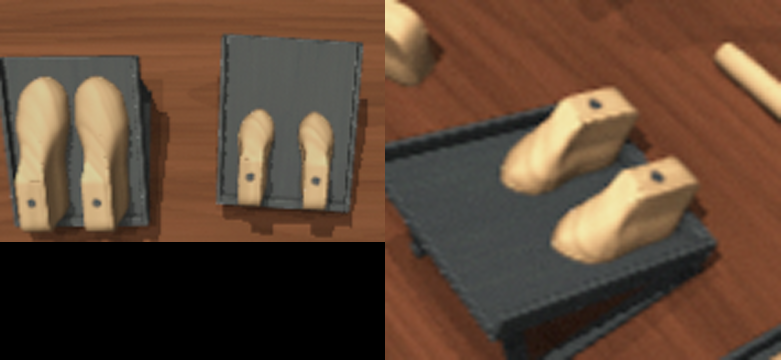

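The last picture shows both pairs in place. The small left last now lies like its partner, with the same length in the picture (43 rows) and nearly the same axis slope. I'll hand in the job.

```bash
python3 -c "
from plant import arm
print(arm.finish_job(),arm.state()['time_s'])"
```

```text
the job is handed in; nothing more can be done
the job is handed in; nothing more can be done
```

I moved the large right last beside its partner on the left stand (a), then put the small left last from the bench into the freed place on stand b. I handed the job in at about 22.7 s.

**First try at the small last:** its heel went over the ledge, leaving it about 17 mm too low. I re-gripped it, lifted it up the slope and set it down again. The highest wrist force I read was about 37 N, when pressing it flat on the first try.

**Last checks:**

| Last | Measured hole position (m) | Compared with |
|---|---|---|
| Large right | (0.5202, 0.2420, 0.1415) | target (0.520, 0.2415, 0.1415); partner at (0.520, 0.3235, 0.1417) |
| Small left | (0.5557, 0.0517, 0.1238) | target (0.5549, 0.0502, 0.1245), so within 2 mm |

- **Small pair:** the two have the same length in the top picture, and their axis slopes nearly agree.
- **Robot:** the gripper was open and clear of everything at the end.

**Not confirmed:**
- In the large pair the axis slopes disagreed (−0.013 against +0.067 px per row). I put this down to the rough colour threshold, as the final picture shows the pair parallel.
- I never measured the small left last's contact with the ledge. I judge it from the hole position and the force felt when sliding it down.
- I did not re-measure the medium last, hammer and tin at the end, because a check script failed before reaching the medium last. I never reached for them.

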